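# Find a rotary table's backlash, centre the crank in it and lock the table

### The arm

A 6-joint arm with a two-finger parallel gripper is mounted at the origin on a cart in front of the work surface, level with it; the furniture and walls round the work are solid. World frame = base frame: x ahead of the robot, y to its left, z up, the work surface at z = 0. Lengths are in mm, angles in rad, forces in N, time in s.
With the tool pointing down it reaches from about 300 to 1000 mm from the base axis. Payload 5.1 kg.
Tool frame: the origin (TCP) lies midway between the tips of the shut fingers; the grasp point (between the pads) lies behind it (grip_depth is the z of the grasp point in the tool frame, in mm); z points along the fingers, y is the direction in which the jaws open and shut (so a half turn about z gives the same grasp; the last joint's range is limited). The gripper opens to 95 mm and grips with 3 to 60 N. Pads are 20 mm wide; open, the fingers measure 119 mm over their backs; the gripper's body (75 mm by 180 mm) begins 59 mm behind the grasp point.
Start: joints at [1.174, 0.124, 1.65, -0, 1.367, -0.083], TCP at [200.66, 618.24, 214.656] pointing down, gripper open.
Joint ranges: [-2.61, 2.61], [-1.02, 2.33], [0.03, 2.71], [-1.35, 4.49], [0.32, 2.68], [-2.91, 2.91]. Speed limits (rad/s): [2.57, 2.57, 3.14, 3.14, 3.14, 3.14].

### API

Orientations are given as a unit quaternion [x, y, z, w].
In Python, from bench import * gives the robot as it stands.
- The arm moves only by the tool apply_moves, never from a script. Its argument "commands" is a list of rows, each an object of numbers: "dx", "dy", "dz": the shift along the tool's x, y, z in cm; "twist": the turn about the tool's z in degrees. In form: [{"dx": .., "dy": .., "dz": .., "twist": ..}, ...]. A call has exactly 8 rows; each row shifts and turns the pose as measured when the row begins, along the tool's axes as they then stand; what a row does not reach is not made up. A row lasts 1/12 s, in which the tool goes at most 41.7 mm and 7.16 degrees, less where a joint would pass 70% of its speed; a pose out of reach is approached as far as the arm can. A call is refused whole if a number of a shift passes 4.17 or a number of a turn 7.16, either way. A call with a gripper value outside its range is refused whole. "fingers" is the closure, from -1 (fully open) to 1 (shut), so that 0 is half open, set as the call begins (left out, the last holds). The fingers move at their own pace and stop on an object; the grip force is fixed at half the most. Time passes only in rows, so rows that do not move let the fingers close, or fill a call up. It gives the time, the measured TCP pose, the force and the opening at its end, in the units of the state.
- read_state(): the state, without advancing time (a new reading comes with each control period).
- get_image(name): name is "scene" or "side" or "wrist"; returns (picture, depth): 400x640x3 uint8, blue, green, red; 400x640 float32, mm along the optical axis (not along the pixel's ray), 0 where there is no reading.
- camera_params(name): a dict with "intrinsics" (3x3 intrinsics, pixels), "cam_to_world" (4x4, takes a point from camera to world coordinates). Camera axes: x right, y down, z forward; pixel columns grow to the right and rows downward; lengths in mm; the calibration is good to about 2 mm. A picture is of the moment at which its call begins: read the wrist's pose just before it. camera_params takes no time and is no camera call; for the wrist camera it gives the pose at the moment of the call.
- job_done(): hands the job in, once; it reports no verdict.
The state is a dict: "clock": time; "joint_positions": joint angles; "qvel": joint speeds; "tau": joint torques, N m; "tool_pos": TCP position; "tool_rot": TCP orientation; "contact_force": force on the tool from outside, world axes, zero at the start; "wrist_torque": the same for the moment, N m; "gripper_width": opening from 0.0 (shut) to 1.0 (fully open).
Only numpy, scipy, OpenCV 4.12 (cv2) and the standard library are available. Lean on these libraries where they do the work, as an engineer would, in place of code of your own. Each camera call takes 0.05 s, during which the arm holds its last target.

### The job

The rotary table with the small vice is at its angle and only needs locking, but its worm must not be pressing on it when it is locked. Swing the front crank gently to the left and then to the right, each time just until you feel the drive take up, to find its free play, without turning the graduated collar behind it; then leave the crank in the middle of that free play and press the lever on the table's right side fully down, past its centre, so that it locks. Leave everything else on the desk where it is.

Things in the scene. Friction and masses are not known exactly. Their poses are not given: they have to be found in the camera images.
- rotary_table: heavy grey rotary table fixed to the desk: foot 170 x 150 mm, round steel top 150 mm across, 80 mm above the desk, carrying a small steel vice (top at 119 mm). Origin: centre of its underside, on the desk; x points from the crank (front) to the back, y to its left, z up. The crank's level axis runs along x at y = +46 mm, z = 58 mm; the locking lever is on the right side (-y)
- crank (a joint): crank angle relative to its worm shaft, rad; grows as the handle swings right (clockwise seen from the front). Inside its free play (25 to 40 degrees wide, ends to be found, zero is not its middle) it turns at under 1 N and stays where left. Past an end this value stops changing and resistance grows by about 2 N per mm at the handle; above about 20 N the worm and collar turn, spoiling the setting
- crank_grip (a point): middle of the crank's handle: a round black bar 14 mm thick, about 50 mm long, level, parallel to x of rotary_table, sticking out to the front; free end 27 mm in front of this point, steel crank arm 26 mm behind it. It swings 52 mm from the crank's axis, on the upper side, within 45 degrees of straight up; nothing is within 30 mm beside it
- collar_mark (a point): point on the rim of the graduated steel collar on the worm, behind the crank (collar 45 mm across, 22.5 mm from the axis to this point, 47 mm behind the handle's middle). It stays still while the crank moves inside its play; it must not be turned
- clamp_lever (a joint): angle of the locking lever, rad: 0 open (stands up and outward, 52 degrees above level), 0.85 fully down at its stop (3 degrees above level). Pressed near its end it resists with up to about 8 N, most at 0.3 rad; past 0.72 rad it is over centre, goes on to its stop by itself and stays
- lever_pad (a point): point on the upper face of the locking lever's flat black grip (22 mm wide, 11 mm thick), 80 mm along the lever from its pivot and 7.5 mm above the lever's line through the pivot; the grip ends about 16 mm farther out. Pivot axis parallel to x of rotary_table at y = -108 mm, z = 70 mm; the lever points to -y of rotary_table, is pressed down, and nothing tall is below or beside it
- calculator: calculator, 140 x 104 x 35 mm, on the desk at the left; bystander
- ring_gauge: knurled steel ring, 46 mm across, 16 mm high, on the desk in front of the table; bystander
- loupe: folding loupe, 84 x 37 x 15 mm, on the desk; bystander
- objective_can: white lidded can, 47 mm across, 52 mm high, upright on the desk at the right; bystander
- usb_stick: black USB stick, 53 x 18 x 8 mm, on the desk; bystander

How it is judged (in metres and radians):
On the way, in this order (a step that is already met when the one before it is completed fails the run):
1. the crank is swung to the left until the drive takes up (value of joint crank below -0.135 rad), for 0.1 s.
2. the crank is swung to the right until the drive takes up (value of joint crank above 0.415 rad), for 0.1 s.
3. with the crank in the middle of its play, the locking lever is pressed down past its centre (value of joint clamp_lever above 0.77 rad and value of joint crank between 0.04 and 0.24 rad), for 0.2 s.
At the end, for the whole second after the job is handed in: The crank stands in the middle third of its free play (within 0.1 rad, about 5 mm at the handle, of the middle), the locking lever is down over its centre (above 0.77 rad), and the collar has been turned by no more than about 10 degrees (4 mm at its rim) (all of step 3 and distance of collar_mark from where it was at the start of the episode below 0.004 m); the robot touches nothing.
It fails at once if the worm's collar is turned by more than about 10 degrees (4 mm at its rim) (distance of collar_mark from where it was at the start of the episode above 0.004 m).
It fails at once if the locking lever is closed over its centre while the crank is outside the middle of its play (value of joint clamp_lever above 0.77 rad and (value of joint crank below 0.04 rad or value of joint crank above 0.24 rad)).
It fails at once if a bystander (calculator, ring, loupe, can or USB stick) is moved by more than 30 mm (distance of any of calculator, ring_gauge, loupe, objective_can, usb_stick from where it was at the start of the episode above 0.03 m).
It also fails if it takes over 58 s, if anything falls off the work surface, if the arm or the gripper's body presses on something with over 40 N, if the wrist force passes 120 N, or if a joint passes its speed limit or range.

## Working session

There is one attempt and no reset: what is moved stays moved. The work goes in short steps, Python scripts to look and compute and a tool call to move; the robot and the scene stay as the last step left them, time stands still between calls to the robot, and variables do not carry over. Pictures are saved under pics/ and viewed, and the job is handed in when it is done.

Besides the shell and the picture viewer there is one more tool, called after ">>>" as a command line: name --argument value ..., lists and objects as JSON in quotes. apply_moves: Moves the arm, as the interface text tells. Its arguments: {"type":"object","properties":{"commands":{"type":"array"},"fingers":{"type":"number"}},"required":["commands"]}

```bash
mkdir -p pics; cat > h.py <<'E'
from bench import *
import numpy as np, cv2
def snap(n,f):
    P=camera_params(n); im,d=get_image(n); cv2.imwrite('pics/%s.png'%f,im); np.savez('pics/%s.npz'%f,im=im,d=d,K=P['intrinsics'],T=P['cam_to_world'])
def pt(f,u,v,r=1):
    z=np.load('pics/%s.npz'%f); d=z['d'][v-r:v+r+1,u-r:u+r+1]; d=np.median(d[d>0]); 
    p=np.linalg.inv(z['K'])@[u,v,1]*d; return (np.array(z['T'])@[*p,1])[:3]
def proj(f,X):
    z=np.load('pics/%s.npz'%f); p=z['K']@(np.linalg.inv(z['T'])@[*X,1])[:3]; return p[:2]/p[2]
E
python3 - <<'E'
from h import *
for n in ['scene','side','wrist']: snap(n,n+'0')
s=read_state(); print(s)
for n in ['scene','side','wrist']: print(np.round(np.load('pics/%s0.npz'%n)['T'],2))
E
```

```text
{'clock': 0.15, 'joint_positions': array([ 1.17437679e+00,  1.24348832e-01,  1.65136161e+00, -2.86223132e-05,
        1.36746253e+00, -8.26356330e-02]), 'qvel': array([-0.0002647 , -0.00153736, -0.00455896, -0.00011258,  0.00071235,
       -0.00208089]), 'tau': array([ 5.45389867e-04, -4.18194151e+01, -3.60472405e+01,  7.75320944e-02,
        4.69031988e-02, -8.49778053e-05]), 'tool_pos': array([200.49620853, 617.78886024, 213.67282284]), 'tool_rot': array([ 1.56246176e-01,  9.87717828e-01, -7.70927160e-04, -1.73846889e-04]), 'contact_force': array([ 1.03008268,  0.38342709, -0.84061246]), 'wrist_torque': array([-0.01196217, -0.02044757,  0.02845251]), 'gripper_width': 1.0023069960718922}
[[ 5.6000e-01 -5.4000e-01  6.3000e-01 -2.0052e+02]
 [-8.3000e-01 -3.7000e-01  4.2000e-01 -4.9367e+02]
 [ 1.0000e-02 -7.5000e-01 -6.6000e-01  9.0653e+02]
 [ 0.0000e+00  0.0000e+00  0.0000e+00  1.0000e+00]]
[[-9.1000e-01 -2.8000e-01  3.0000e-01  2.4088e+02]
 [-4.1000e-01  6.2000e-01 -6.7000e-01  6.9537e+02]
 [-0.0000e+00 -7.3000e-01 -6.8000e-01  8.1279e+02]
 [ 0.0000e+00  0.0000e+00  0.0000e+00  1.0000e+00]]
[[ 3.1000e-01  9.1000e-01  2.8000e-01  1.2300e+02]
 [ 9.5000e-01 -3.0000e-01 -9.0000e-02  6.4248e+02]
 [-0.0000e+00  2.9000e-01 -9.6000e-01  3.8263e+02]
 [ 0.0000e+00  0.0000e+00  0.0000e+00  1.0000e+00]]
```

View pics/scene0.png

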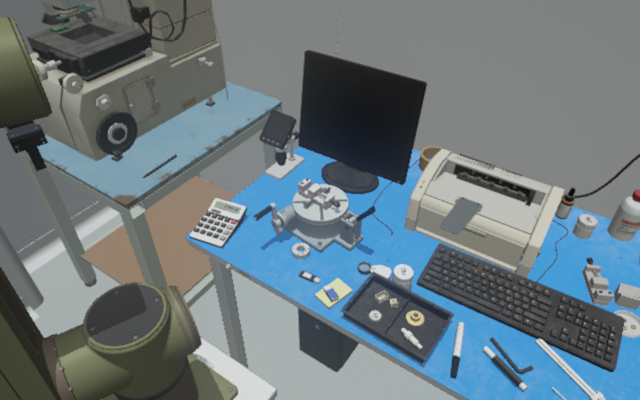

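View pics/side0.png

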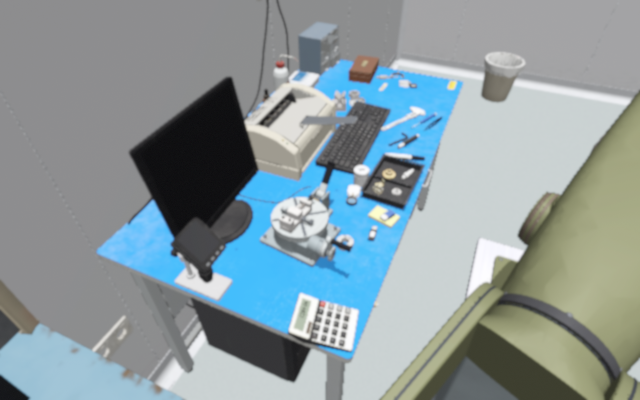

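View pics/wrist0.png

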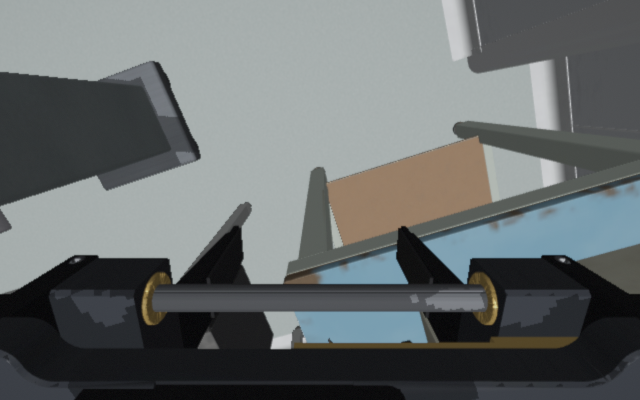

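The scene view shows the rotary table at about (320,210), the crank handle at about (265,212) and the lever grip at about (366,211). In the side view the table is at about (300,220). The wrist view doesn't show the desk yet. I'll enlarge the scene and side views.

```bash
python3 - <<'E'
from h import *
a=cv2.imread('pics/scene0.png')[165:275,180:420]; b=cv2.imread('pics/side0.png')[150:300,230:400]
cv2.imwrite('pics/sc0z.png',cv2.resize(a,None,fx=3.3,fy=3.3,interpolation=2)); cv2.imwrite('pics/si0z.png',cv2.resize(b,None,fx=4,fy=4,interpolation=2))
E
```

```text
(no output)
```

View pics/sc0z.png

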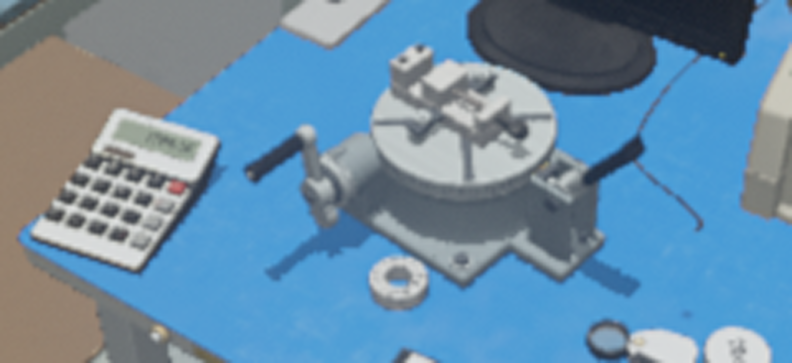

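View pics/si0z.png

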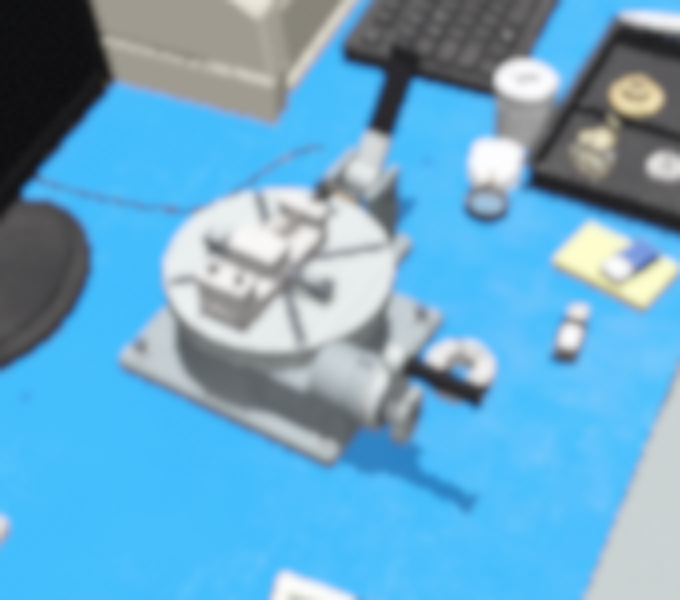

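Enlarged scene crop: the handle's free end is at full-image (256,217), its arm end at (271,207), and the lever grip runs from (358,219) to (374,209). Next I'll work out the table pose from depth.

```bash
python3 - <<'E'
from h import *
from scipy.optimize import least_squares
for f in ['scene0','side0']:
    z=np.load(f'pics/{f}.npz'); d=z['d']; v,u=np.mgrid[0:400,0:640]
    p=(np.linalg.inv(z['K'])@np.stack([u.ravel()*1.,v.ravel(),np.ones(u.size)]))*d.ravel()
    X=(z['T']@np.vstack([p,np.ones(u.size)]))[:3].T.reshape(400,640,3)
    m=np.zeros((400,640),bool)
    if f=='scene0': m[170:230,285:352]=1
    else: m[190:245,265:335]=1
    m&=(d>0)&(abs(X[...,2]-80)<5)
    q=X[m]; h=cv2.convexHull(q[:,:2].astype(np.float32))
    c,r=cv2.minEnclosingCircle(q[:,:2].astype(np.float32)); print(f,m.sum(),c,r,np.median(q[:,2]))
    # handle & lever dark pixels
    im=z['im'].astype(int).max(2)
    boxes={'scene0':[('handle',205,222,252,273),('lever',203,224,354,378)],'side0':[('handle',236,252,330,353),('lever',160,186,318,336)]}[f]
    for n,a,b,cc,dd in boxes:
        mm=np.zeros_like(m); mm[a:b,cc:dd]=1; mm&=(im<75)&(X[...,2]>40)&(d>0)
        q=X[mm]; 
        q=q[np.linalg.norm(q-np.median(q,0),axis=1)<60]
        mu=q.mean(0); w=np.linalg.svd(q-mu)[2][0]; t=(q-mu)@w
        print(n,len(q),mu.round(1),w.round(3),t.min().round(1),t.max().round(1))
E
```

```text
scene0 1218 (576.8566284179688, 18.773847579956055) 99.60623931884766 79.47867200771384
  return _methods._mean(a, axis=axis, dtype=dtype,
  ret = um.true_divide(
<stdin>:20: RuntimeWarning: Mean of empty slice.
Traceback (most recent call last):
ValueError: zero-size array to reduction operation minimum which has no identity
```

```bash
python3 - <<'E'
from h import *
from scipy.optimize import least_squares
for f in ['scene0','side0']:
    z=np.load(f'pics/{f}.npz'); d=z['d']; v,u=np.mgrid[0:400,0:640]
    p=(np.linalg.inv(z['K'])@np.stack([u.ravel()*1.,v.ravel(),np.ones(u.size)]))*d.ravel()
    X=(z['T']@np.vstack([p,np.ones(u.size)]))[:3].T.reshape(400,640,3)
    m=np.zeros((400,640),bool)
    if f=='scene0': m[170:230,285:352]=1
    else: m[190:245,265:335]=1
    m&=(d>0)&(abs(X[...,2]-80)<4)
    m=cv2.morphologyEx(m.astype(np.uint8),cv2.MORPH_OPEN,np.ones((3,3)))
    n,l,st,_=cv2.connectedComponentsWithStats(m); k=1+st[1:,4].argmax(); q=X[l==k]
    c,r=cv2.minEnclosingCircle(q[:,:2].astype(np.float32)); print(f,len(q),c,r,np.median(q[:,2]))
    im=z['im'].astype(int).max(2)
    boxes={'scene0':[('handle',203,224,250,274),('lever',203,224,354,378)],'side0':[('handle',236,252,330,353),('lever',160,186,318,336)]}[f]
    for n,a,b,cc,dd in boxes:
        mm=np.zeros((400,640),bool); mm[a:b,cc:dd]=1; mm&=(im<90)
        q=X[mm]; print(n,len(q),[ (int(uu),int(vv),int(im[vv,uu]),X[vv,uu].round(0).tolist()) for vv,uu in np.argwhere(mm)[::6]])
E
```

```text
scene0 972 (591.9584350585938, 37.452301025390625) 76.11468505859375 79.6297263160912
handle 63 [(268, 207, 88, [467.0, 109.0, 114.0]), (270, 208, 80, [470.0, 105.0, 111.0]), (270, 209, 76, [467.0, 103.0, 110.0]), (268, 210, 76, [459.0, 103.0, 113.0]), (267, 211, 76, [455.0, 103.0, 112.0]), (265, 212, 76, [450.0, 105.0, 113.0]), (264, 213, 76, [446.0, 105.0, 112.0]), (262, 214, 77, [439.0, 106.0, 113.0]), (261, 215, 76, [438.0, 108.0, 110.0]), (259, 216, 78, [433.0, 111.0, 109.0]), (257, 218, 79, [423.0, 109.0, 111.0])]
lever 72 [(372, 207, 82, [575.0, -124.0, 152.0]), (371, 209, 70, [571.0, -124.0, 149.0]), (371, 210, 71, [571.0, -124.0, 146.0]), (370, 211, 71, [568.0, -123.0, 144.0]), (368, 212, 67, [563.0, -121.0, 143.0]), (366, 213, 69, [565.0, -115.0, 136.0]), (364, 214, 69, [565.0, -110.0, 130.0]), (362, 215, 70, [563.0, -106.0, 127.0]), (360, 216, 70, [570.0, -97.0, 113.0]), (358, 217, 75, [567.0, -93.0, 110.0]), (357, 218, 77, [566.0, -91.0, 106.0]), (358, 219, 70, [565.0, -94.0, 105.0])]
side0 1181 (577.74658203125, 50.803321838378906) 96.91136932373047 80.29612913883966
han
[... 1007 characters left out ...]
, 64, [241.0, 695.0, 813.0]), (329, 165, 43, [578.0, -116.0, 142.0]), (335, 165, 65, [624.0, -276.0, 16.0]), (330, 166, 44, [575.0, -116.0, 139.0]), (326, 167, 81, [586.0, -112.0, 136.0]), (332, 167, 42, [569.0, -114.0, 140.0]), (329, 168, 46, [576.0, -111.0, 136.0]), (335, 168, 70, [621.0, -270.0, 9.0]), (327, 170, 61, [581.0, -109.0, 129.0]), (328, 171, 47, [576.0, -105.0, 130.0]), (329, 172, 47, [572.0, -102.0, 130.0]), (330, 173, 81, [570.0, -103.0, 126.0]), (326, 175, 49, [580.0, -99.0, 119.0]), (327, 176, 45, [575.0, -96.0, 119.0]), (324, 178, 77, [583.0, -93.0, 112.0]), (325, 179, 47, [580.0, -94.0, 109.0]), (327, 180, 61, [572.0, -89.0, 111.0]), (325, 182, 74, [577.0, -87.0, 104.0])]
```

```bash
python3 - <<'E'
from h import *
def ray(f,u,v,zz):
    z=np.load(f'pics/{f}.npz'); d=np.array(z['T'])[:3,:3]@np.linalg.inv(z['K'])@[u,v,1]; o=np.array(z['T'])[:3,3]
    return o+d*(zz-o[2])/d[2]
BL=ray('side0',260,240,12);FL=ray('side0',312.8,265,12);FR=ray('side0',340,228.5,12);FR2=ray('scene0',320.6,250.5,12)
print(BL,FL,FR,FR2); 
e=BL-FL; print('yaw from left edge',np.arctan2(e[1],e[0]),np.linalg.norm(e)); e=FL-FR; print('front edge',np.arctan2(-e[0],e[1]),np.linalg.norm(e))
for f,u,v,r in [('scene0',264,212,1)]: pass
def line(f,boxes,zlo,zhi,ylo,yhi):
    z=np.load(f'pics/{f}.npz'); a,b,c,d=boxes; q=[]
    for v in range(a,b):
        for u in range(c,d):
            if z['im'][v,u].max()<85:
                X=pt(f,u,v,0)
                if zlo<X[2]<zhi and ylo<X[1]<yhi:q.append(X)
    q=np.array(q); l=cv2.fitLine(q.astype(np.float32),cv2.DIST_HUBER,0,.01,.01).ravel(); t=(q-l[3:])@l[:3]
    print(f,len(q),l.round(3),np.percentile(t,[0,100]).round(1))
line('scene0',(203,224,250,274),95,130,90,130)
line('side0',(236,252,330,353),95,130,90,130)
line('scene0',(203,224,354,378),95,160,-140,-70)
line('side0',(158,186,318,336),95,165,-140,-70)
E
```

```text
[683.10972845 103.67543621  12.        ] [518.67610725 122.76974098  12.        ] [503.58300328 -22.57680011  12.        ] [498.22530438 -29.27077661  12.        ]
yaw from left edge -0.11560390332700853 165.53854008634633
front edge -0.10347134173965064 146.1280903583321
scene0 53 [ 9.94000e-01 -1.11000e-01  2.40000e-02  4.47699e+02  1.07456e+02
  1.12011e+02] [-24.9  22.8]
side0 63 [ 9.94000e-01 -1.11000e-01 -2.20000e-02  4.49729e+02  1.16948e+02
  1.14041e+02] [-22.6  24.2]
scene0 68 [ 5.40000e-02 -6.02000e-01  7.96000e-01  5.66232e+02 -1.10860e+02
  1.28386e+02] [-37.1  27.5]
side0 122 [-3.80000e-02 -5.90000e-01  8.07000e-01  5.76251e+02 -1.06331e+02
  1.30110e+02] [-32.4  28.7]
  return _methods._mean(a, axis=axis, dtype=dtype,
  ret = ret.dtype.type(ret / rcount)
```

The pose estimate is a table centre of about (592,38) with yaw of about -0.11. The handle middle is about (448.5,112,108), leaning slightly left. The plan is to point the tool down, straddle the handle with part-open fingers and push with each finger in turn. I'll start by travelling over with a twist.

>>> apply_moves --commands '[{"dx": -1.85,"dy": -2.37,"dz": 0,"twist": -1.45},{"dx": -1.85,"dy": -2.37,"dz": 0,"twist": -1.45},{"dx": -1.85,"dy": -2.37,"dz": 0,"twist": -1.45},{"dx": -1.85,"dy": -2.37,"dz": 0,"twist": -1.45},{"dx": -1.85,"dy": -2.37,"dz": 0,"twist": -1.45},{"dx": -1.85,"dy": -2.37,"dz": 0,"twist": -1.45},{"dx": -1.85,"dy": -2.37,"dz": 0,"twist": -1.45},{"dx": -1.85,"dy": -2.37,"dz": 0,"twist": -1.45}]' --fingers 0.2

```text
clock: 0.82
tool_pos: [302.5, 394.7, 209.0]
tool_rot: [0.046, 0.999, -0.003, -0.002]
contact_force: [1.3, 1.3, 0.7]
gripper_width: 0.497
```

```bash
cat >> h.py <<'E'
from scipy.spatial.transform import Rotation as R
C=np.array([592.5,38.5]); YAW=-0.11
def w(x,y,z): c,s=np.cos(YAW),np.sin(YAW); return np.array([C[0]+c*x-s*y,C[1]+s*x+c*y,z])
def loc(p): c,s=np.cos(YAW),np.sin(YAW); d=np.array(p[:2])-C; return np.array([c*d[0]+s*d[1],-s*d[0]+c*d[1],p[2]])
def rep(target=None):
    s=read_state(); r=R.from_quat(s['tool_rot']); m=r.as_matrix(); ya=np.arctan2(m[1,1],m[0,1])
    print('t %.2f'%s['clock'],'tcp',s['tool_pos'].round(1),'loc',loc(s['tool_pos']).round(1),'F',s['contact_force'].round(1),'w %.3f'%s['gripper_width'],'zdir',m[:,2].round(3),'twist needed %.1f'%-np.degrees(YAW+np.pi/2-ya))
    if target is not None: print('delta tool cm',((m.T@(np.array(target)-s['tool_pos']))/10).round(2))
E
grep -n "grip_depth" -r bench* 2>/dev/null|head -3
python3 -c "
from h import *
rep(w(-154,57.5,185))"
```

```text
t 0.82 tcp [302.5 394.7 209. ] loc [-327.3  322.2  209. ] F [1.3 1.3 0.7] w 0.497 zdir [-0.005 -0.006 -1.   ] twist needed 1.0
delta tool cm [-16.86 -26.76   2.5 ]
```

>>> apply_moves --commands '[{"dx": -2.1,"dy": -3.3,"dz": 0.2,"twist": 0.1},{"dx": -2.1,"dy": -3.3,"dz": 0.2,"twist": 0.1},{"dx": -2.1,"dy": -3.3,"dz": 0.2,"twist": 0.1},{"dx": -2.1,"dy": -3.3,"dz": 0.2,"twist": 0.1},{"dx": -2.1,"dy": -3.3,"dz": 0.2,"twist": 0.1},{"dx": -2.1,"dy": -3.3,"dz": 0.2,"twist": 0.1},{"dx": -2.1,"dy": -3.3,"dz": 0.2,"twist": 0.1},{"dx": -2.1,"dy": -3.3,"dz": 0.2,"twist": 0.1}]'

```text
clock: 1.48
tool_pos: [446.9, 103.0, 192.7]
tool_rot: [0.05, 0.999, -0.002, -0.001]
contact_force: [0.4, 0.7, 0.2]
gripper_width: 0.4
```

```bash
python3 -c "
from h import *
rep(w(-154,57.5,150))"
```

```text
t 1.48 tcp [446.9 103.  192.7] loc [-151.8   48.1  192.7] F [0.4 0.7 0.2] w 0.400 zdir [-0.002 -0.004 -1.   ] twist needed 0.6
delta tool cm [0.2  0.96 4.27]
```

>>> apply_moves --commands '[{"dx": 0.1,"dy": 0.3,"dz": 0.5,"twist": 0.1},{"dx": 0.1,"dy": 0.3,"dz": 0.5,"twist": 0.1},{"dx": 0,"dy": 0.2,"dz": 0.6,"twist": 0.1},{"dx": 0,"dy": 0.2,"dz": 0.6,"twist": 0.1},{"dx": 0,"dy": 0,"dz": 0.6,"twist": 0.1},{"dx": 0,"dy": 0,"dz": 0.6,"twist": 0.1},{"dx": 0,"dy": 0,"dz": 0.5,"twist": 0},{"dx": 0,"dy": 0,"dz": 0,"twist": 0}]'

```text
clock: 2.15
tool_pos: [445.4, 110.8, 148.1]
tool_rot: [0.058, 0.998, -0.003, -0.002]
contact_force: [-0.6, -1.0, -0.2]
gripper_width: 0.399
```

```bash
python3 -c "
from h import *
rep(w(-154,57.5,90)); snap('wrist','w1'); snap('scene','s1')
a=cv2.imread('pics/s1.png')[150:260,200:400]; cv2.imwrite('pics/s1z.png',cv2.resize(a,None,fx=4,fy=4,interpolation=2))"
```

```text
t 2.15 tcp [445.4 110.8 148.1] loc [-154.1   55.7  148.1] F [-0.6 -1.  -0.2] w 0.399 zdir [-0.005 -0.006 -1.   ] twist needed -0.4
delta tool cm [-0.04  0.22  5.81]
```

View pics/w1.png

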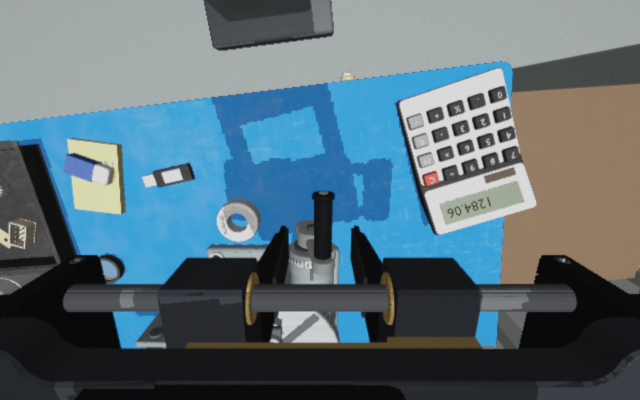

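View pics/s1z.png

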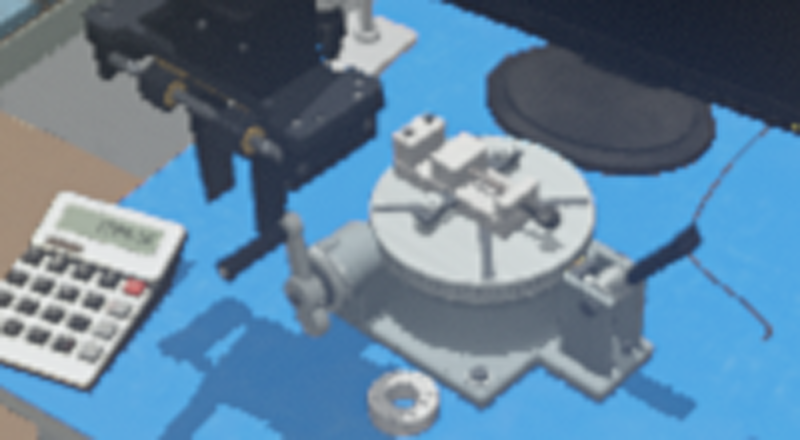

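The wrist view shows the handle, free end at (322,194), centred between the fingers at about (280,245) and (358,245). The collar graduations are visible at (300,263). Descending to straddle the handle.

>>> apply_moves --commands '[{"dx": 0,"dy": 0.1,"dz": 0.8,"twist": -0.1},{"dx": 0,"dy": 0.1,"dz": 0.8,"twist": -0.1},{"dx": 0,"dy": 0,"dz": 0.8,"twist": 0},{"dx": 0,"dy": 0,"dz": 0.8,"twist": 0},{"dx": 0,"dy": 0,"dz": 0.8,"twist": 0},{"dx": 0,"dy": 0,"dz": 0.8,"twist": 0},{"dx": 0,"dy": 0,"dz": 0.8,"twist": 0},{"dx": 0,"dy": 0,"dz": 0.2,"twist": 0}]'

```text
clock: 2.92
tool_pos: [446.9, 112.6, 86.4]
tool_rot: [0.056, 0.998, -0.003, -0.0]
contact_force: [-0.7, 0.3, 1.0]
gripper_width: 0.399
```

>>> apply_moves --commands '[{"dx": 0,"dy": 0,"dz": 0,"twist": 0},{"dx": 0,"dy": 0,"dz": 0,"twist": 0},{"dx": 0,"dy": 0,"dz": 0,"twist": 0},{"dx": 0,"dy": 0,"dz": 0,"twist": 0},{"dx": 0,"dy": 0,"dz": 0,"twist": 0},{"dx": 0,"dy": 0,"dz": 0,"twist": 0},{"dx": 0,"dy": 0,"dz": 0,"twist": 0},{"dx": 0,"dy": 0,"dz": 0,"twist": 0}]' --fingers 0.45

```text
clock: 3.58
tool_pos: [447.7, 112.5, 87.0]
tool_rot: [0.056, 0.998, -0.003, 0.001]
contact_force: [-0.6, 0.1, -0.1]
gripper_width: 0.275
```

```bash
python3 -c "
from h import *
rep(w(-154,57.5,90)); snap('wrist','w2'); 
a=cv2.imread('pics/w2.png')[100:340,160:480]; cv2.imwrite('pics/w2z.png',cv2.resize(a,None,fx=2.4,fy=2.4,interpolation=2))"
```

```text
t 3.58 tcp [447.7 112.5  87. ] loc [-152.    57.7   87. ] F [-0.6  0.1 -0.1] w 0.275 zdir [ 0.001 -0.006 -1.   ] twist needed -0.2
delta tool cm [ 0.2  -0.02 -0.3 ]
```

View pics/w2z.png

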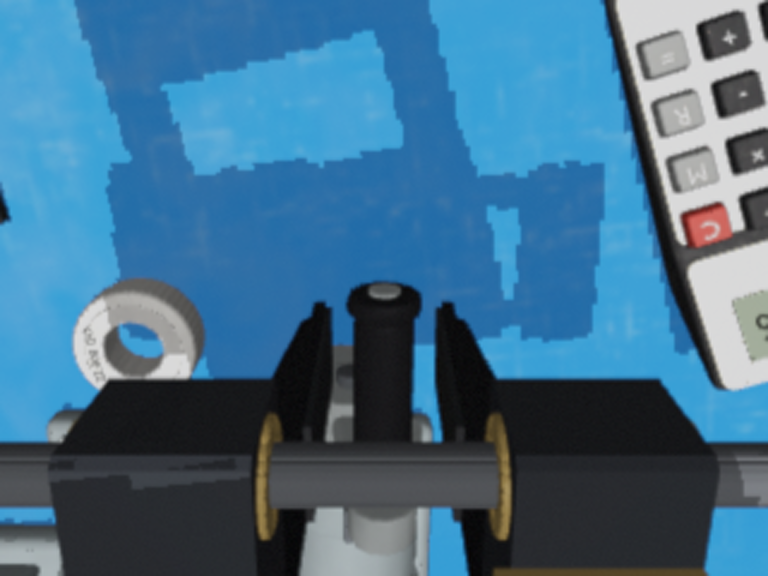

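The handle sits between the fingers with about 6 mm clearance on each side. Swinging left (+dy) gently.

>>> apply_moves --commands '[{"dx": 0,"dy": 0.12,"dz": 0,"twist": 0},{"dx": 0,"dy": 0.12,"dz": 0,"twist": 0},{"dx": 0,"dy": 0.12,"dz": 0,"twist": 0},{"dx": 0,"dy": 0.12,"dz": 0,"twist": 0},{"dx": 0,"dy": 0.12,"dz": 0,"twist": 0},{"dx": 0,"dy": 0.12,"dz": 0,"twist": 0},{"dx": 0,"dy": 0.12,"dz": 0,"twist": 0},{"dx": 0,"dy": 0,"dz": 0,"twist": 0}]'

```text
clock: 4.3
tool_pos: [448.9, 121.5, 87.0]
tool_rot: [0.056, 0.998, -0.003, 0.001]
contact_force: [-0.6, -0.4, -0.2]
gripper_width: 0.274
```

```bash
python3 -c "
from h import *
rep(w(-154,57.5,90))"
```

```text
t 4.30 tcp [448.9 121.5  87. ] loc [-151.8   66.7   87. ] F [-0.6 -0.4 -0.2] w 0.274 zdir [ 0.001 -0.006 -1.   ] twist needed -0.1
delta tool cm [ 0.21 -0.93 -0.3 ]
```

>>> apply_moves --commands '[{"dx": 0,"dy": 0.06,"dz": 0,"twist": 0},{"dx": 0,"dy": 0.06,"dz": 0,"twist": 0},{"dx": 0,"dy": 0.06,"dz": 0,"twist": 0},{"dx": 0,"dy": 0.06,"dz": 0,"twist": 0},{"dx": 0,"dy": 0.06,"dz": 0,"twist": 0},{"dx": 0,"dy": 0.06,"dz": 0,"twist": 0},{"dx": 0,"dy": 0,"dz": 0,"twist": 0},{"dx": 0,"dy": 0,"dz": 0,"twist": 0}]'

```text
clock: 4.97
tool_pos: [449.2, 125.2, 86.6]
tool_rot: [0.056, 0.998, -0.004, 0.001]
contact_force: [0.4, -0.5, 0.5]
gripper_width: 0.275
```

```bash
python3 -c "
from h import *
rep(w(-154,57.5,90))"
```

```text
t 4.97 tcp [449.2 125.2  86.6] loc [-151.9   70.4   86.6] F [ 0.4 -0.5  0.5] w 0.275 zdir [ 0.001 -0.007 -1.   ] twist needed -0.1
delta tool cm [ 0.2  -1.29 -0.33]
```

>>> apply_moves --commands '[{"dx": 0,"dy": 0.06,"dz": 0,"twist": 0},{"dx": 0,"dy": 0.06,"dz": 0,"twist": 0},{"dx": 0,"dy": 0.06,"dz": 0,"twist": 0},{"dx": 0,"dy": 0.06,"dz": 0,"twist": 0},{"dx": 0,"dy": 0.06,"dz": 0,"twist": 0},{"dx": 0,"dy": 0.06,"dz": 0,"twist": 0},{"dx": 0,"dy": 0,"dz": 0,"twist": 0},{"dx": 0,"dy": 0,"dz": 0,"twist": 0}]'

```text
clock: 5.63
tool_pos: [449.3, 128.9, 86.3]
tool_rot: [0.056, 0.998, -0.004, 0.0]
contact_force: [-0.2, -0.9, -1.0]
gripper_width: 0.276
```

```bash
python3 -c "
from h import *
rep(w(-154,57.5,90)); snap('wrist','w3'); 
a=cv2.imread('pics/w3.png')[100:340,160:480]; cv2.imwrite('pics/w3z.png',cv2.resize(a,None,fx=2.4,fy=2.4,interpolation=2))"
```

```text
t 5.63 tcp [449.3 128.9  86.3] loc [-152.2   74.2   86.3] F [-0.2 -0.9 -1. ] w 0.276 zdir [-0.    -0.008 -1.   ] twist needed -0.1
delta tool cm [ 0.17 -1.67 -0.35]
```

View pics/w3z.png

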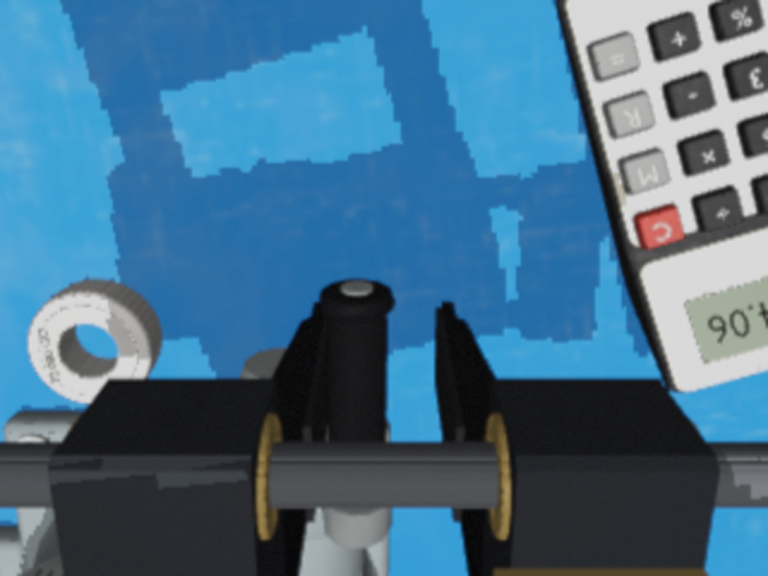

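The handle (357,290) now rests on the finger to its right and is moving freely. Continuing.

>>> apply_moves --commands '[{"dx": 0,"dy": 0.06,"dz": 0,"twist": 0},{"dx": 0,"dy": 0.06,"dz": 0,"twist": 0},{"dx": 0,"dy": 0.06,"dz": 0,"twist": 0},{"dx": 0,"dy": 0.06,"dz": 0,"twist": 0},{"dx": 0,"dy": 0.06,"dz": 0,"twist": 0},{"dx": 0,"dy": 0,"dz": 0,"twist": 0},{"dx": 0,"dy": 0,"dz": 0,"twist": 0},{"dx": 0,"dy": 0,"dz": 0,"twist": 0}]'

```text
clock: 6.35
tool_pos: [449.5, 130.1, 85.9]
tool_rot: [0.056, 0.998, -0.006, -0.0]
contact_force: [0.1, -2.4, -1.2]
gripper_width: 0.275
```

```bash
python3 -c "
from h import *
rep()"
```

```text
t 6.35 tcp [449.5 130.1  85.9] loc [-152.2   75.3   85.9] F [ 0.1 -2.4 -1.2] w 0.275 zdir [-0.001 -0.012 -1.   ] twist needed -0.1
```

>>> apply_moves --commands '[{"dx": 0,"dy": 0.08,"dz": 0,"twist": 0},{"dx": 0,"dy": 0.08,"dz": 0,"twist": 0},{"dx": 0,"dy": 0.08,"dz": 0,"twist": 0},{"dx": 0,"dy": 0.08,"dz": 0,"twist": 0},{"dx": 0,"dy": 0.08,"dz": 0,"twist": 0},{"dx": 0,"dy": 0.08,"dz": 0,"twist": 0},{"dx": 0,"dy": 0.08,"dz": 0,"twist": 0},{"dx": 0,"dy": 0.08,"dz": 0,"twist": 0}]'

```text
clock: 7.02
tool_pos: [449.7, 131.8, 85.2]
tool_rot: [0.055, 0.998, -0.013, -0.001]
contact_force: [-0.8, -6.7, -0.2]
gripper_width: 0.275
```

```bash
python3 -c "
from h import *
rep()"
```

```text
t 7.02 tcp [449.7 131.8  85.2] loc [-152.2   77.    85.2] F [-0.8 -6.7 -0.2] w 0.275 zdir [-0.003 -0.025 -1.   ] twist needed -0.0
```

The drive has taken up on the left: force rose from 0.9 N to 6.7 N, and the end is at TCP local y of about 74.5. Now swinging right.

>>> apply_moves --commands '[{"dx": 0,"dy": -0.15,"dz": 0,"twist": 0},{"dx": 0,"dy": -0.25,"dz": 0,"twist": 0},{"dx": 0,"dy": -0.25,"dz": 0,"twist": 0},{"dx": 0,"dy": -0.25,"dz": 0,"twist": 0},{"dx": 0,"dy": -0.25,"dz": 0,"twist": 0},{"dx": 0,"dy": -0.25,"dz": 0,"twist": 0},{"dx": 0,"dy": -0.25,"dz": 0,"twist": 0},{"dx": 0,"dy": -0.25,"dz": 0,"twist": 0}]'

```text
clock: 7.68
tool_pos: [448.1, 114.8, 86.9]
tool_rot: [0.055, 0.998, -0.009, -0.0]
contact_force: [-0.6, 1.0, 1.4]
gripper_width: 0.274
```

```bash
python3 -c "
from h import *
rep()"
```

```text
t 7.68 tcp [448.1 114.8  86.9] loc [-151.9   60.    86.9] F [-0.6  1.   1.4] w 0.274 zdir [-0.001 -0.018 -1.   ] twist needed -0.0
```

>>> apply_moves --commands '[{"dx": 0,"dy": -0.15,"dz": 0,"twist": 0},{"dx": 0,"dy": -0.15,"dz": 0,"twist": 0},{"dx": 0,"dy": -0.15,"dz": 0,"twist": 0},{"dx": 0,"dy": -0.15,"dz": 0,"twist": 0},{"dx": 0,"dy": -0.15,"dz": 0,"twist": 0},{"dx": 0,"dy": -0.15,"dz": 0,"twist": 0},{"dx": 0,"dy": -0.15,"dz": 0,"twist": 0},{"dx": 0,"dy": -0.15,"dz": 0,"twist": 0}]'

```text
clock: 8.35
tool_pos: [447.2, 102.2, 87.8]
tool_rot: [0.056, 0.998, -0.008, 0.001]
contact_force: [0.1, 1.0, 0.7]
gripper_width: 0.272
```

```bash
python3 -c "
from h import *
rep()"
```

```text
t 8.35 tcp [447.2 102.2  87.8] loc [-151.4   47.4   87.8] F [0.1 1.  0.7] w 0.272 zdir [ 0.    -0.015 -1.   ] twist needed -0.1
```

>>> apply_moves --commands '[{"dx": 0,"dy": -0.08,"dz": 0,"twist": 0},{"dx": 0,"dy": -0.08,"dz": 0,"twist": 0},{"dx": 0,"dy": -0.08,"dz": 0,"twist": 0},{"dx": 0,"dy": -0.08,"dz": 0,"twist": 0},{"dx": 0,"dy": -0.08,"dz": 0,"twist": 0},{"dx": 0,"dy": -0.08,"dz": 0,"twist": 0},{"dx": 0,"dy": -0.08,"dz": 0,"twist": 0},{"dx": 0,"dy": -0.08,"dz": 0,"twist": 0}]'

```text
clock: 9.02
tool_pos: [446.4, 95.0, 87.8]
tool_rot: [0.056, 0.998, -0.008, 0.001]
contact_force: [-0.3, 0.8, 0.4]
gripper_width: 0.275
```

>>> apply_moves --commands '[{"dx": 0,"dy": -0.06,"dz": 0,"twist": 0},{"dx": 0,"dy": -0.06,"dz": 0,"twist": 0},{"dx": 0,"dy": -0.06,"dz": 0,"twist": 0},{"dx": 0,"dy": -0.06,"dz": 0,"twist": 0},{"dx": 0,"dy": -0.06,"dz": 0,"twist": 0},{"dx": 0,"dy": -0.06,"dz": 0,"twist": 0},{"dx": 0,"dy": -0.06,"dz": 0,"twist": 0},{"dx": 0,"dy": 0,"dz": 0,"twist": 0}]'

```text
clock: 9.68
tool_pos: [445.8, 90.2, 87.8]
tool_rot: [0.056, 0.998, -0.008, 0.001]
contact_force: [0.4, 0.4, 0.8]
gripper_width: 0.276
```

```bash
python3 -c "
from h import *
rep()"
```

```text
t 9.68 tcp [445.8  90.2  87.8] loc [-151.5   35.3   87.8] F [0.4 0.4 0.8] w 0.276 zdir [ 0.    -0.016 -1.   ] twist needed -0.1
```

>>> apply_moves --commands '[{"dx": 0,"dy": -0.06,"dz": 0,"twist": 0},{"dx": 0,"dy": -0.06,"dz": 0,"twist": 0},{"dx": 0,"dy": -0.06,"dz": 0,"twist": 0},{"dx": 0,"dy": -0.06,"dz": 0,"twist": 0},{"dx": 0,"dy": -0.06,"dz": 0,"twist": 0},{"dx": 0,"dy": -0.06,"dz": 0,"twist": 0},{"dx": 0,"dy": -0.06,"dz": 0,"twist": 0},{"dx": 0,"dy": 0,"dz": 0,"twist": 0}]'

```text
clock: 10.35
tool_pos: [445.2, 85.5, 87.7]
tool_rot: [0.056, 0.998, -0.008, 0.001]
contact_force: [0.1, 1.1, 0.4]
gripper_width: 0.279
```

```bash
python3 -c "
from h import *
rep()"
```

```text
t 10.35 tcp [445.2  85.5  87.7] loc [-151.6   30.6   87.7] F [0.1 1.1 0.4] w 0.279 zdir [ 0.    -0.016 -1.   ] twist needed -0.1
```

>>> apply_moves --commands '[{"dx": 0,"dy": -0.06,"dz": 0,"twist": 0},{"dx": 0,"dy": -0.06,"dz": 0,"twist": 0},{"dx": 0,"dy": -0.06,"dz": 0,"twist": 0},{"dx": 0,"dy": -0.06,"dz": 0,"twist": 0},{"dx": 0,"dy": -0.06,"dz": 0,"twist": 0},{"dx": 0,"dy": 0,"dz": 0,"twist": 0},{"dx": 0,"dy": 0,"dz": 0,"twist": 0},{"dx": 0,"dy": 0,"dz": 0,"twist": 0}]'

```text
clock: 11.02
tool_pos: [445.1, 84.1, 87.6]
tool_rot: [0.056, 0.998, -0.006, 0.001]
contact_force: [1.7, 2.6, -0.9]
gripper_width: 0.276
```

```bash
python3 -c "
from h import *
rep()"
```

```text
t 11.02 tcp [445.1  84.1  87.6] loc [-151.6   29.1   87.6] F [ 1.7  2.6 -0.9] w 0.276 zdir [ 0.001 -0.011 -1.   ] twist needed -0.1
```

Force is rising, so I'll press the same amount as on the left to confirm.

>>> apply_moves --commands '[{"dx": 0,"dy": -0.08,"dz": 0,"twist": 0},{"dx": 0,"dy": -0.08,"dz": 0,"twist": 0},{"dx": 0,"dy": -0.08,"dz": 0,"twist": 0},{"dx": 0,"dy": -0.08,"dz": 0,"twist": 0},{"dx": 0,"dy": -0.08,"dz": 0,"twist": 0},{"dx": 0,"dy": -0.08,"dz": 0,"twist": 0},{"dx": 0,"dy": -0.08,"dz": 0,"twist": 0},{"dx": 0,"dy": -0.08,"dz": 0,"twist": 0}]'

```text
clock: 11.68
tool_pos: [444.9, 82.0, 87.2]
tool_rot: [0.057, 0.998, 0.0, 0.002]
contact_force: [1.3, 7.3, -1.8]
gripper_width: 0.272
```

```bash
python3 -c "
from h import *
rep(); snap('wrist','w4'); 
a=cv2.imread('pics/w4.png')[100:340,160:480]; cv2.imwrite('pics/w4z.png',cv2.resize(a,None,fx=2.4,fy=2.4,interpolation=2))"
```

```text
t 11.68 tcp [444.9  82.   87.2] loc [-151.5   27.1   87.2] F [ 1.3  7.3 -1.8] w 0.272 zdir [ 0.004  0.001 -1.   ] twist needed -0.2
```

View pics/w4z.png

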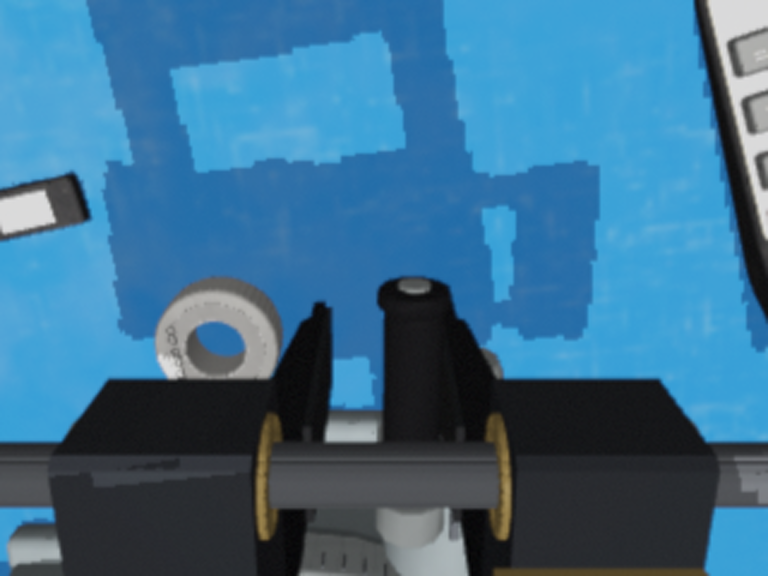

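The right end is at TCP local y of about 30.0 and the left at about 74.5. That puts the handle centre at 36.0 and 68.5, or +11° and -25.6° from vertical, for 36.7° of play. The middle is at handle local y of about 52.6, so I'll push it there from the right with TCP at 58.6.

>>> apply_moves --commands '[{"dx": 0,"dy": 0.15,"dz": 0,"twist": 0},{"dx": 0,"dy": 0.25,"dz": 0,"twist": 0},{"dx": 0,"dy": 0.3,"dz": 0,"twist": 0},{"dx": 0,"dy": 0.3,"dz": 0,"twist": 0},{"dx": 0,"dy": 0.25,"dz": 0,"twist": 0},{"dx": 0,"dy": 0.25,"dz": 0,"twist": 0},{"dx": 0,"dy": 0.25,"dz": 0,"twist": 0},{"dx": 0,"dy": 0.25,"dz": 0,"twist": 0}]'

```text
clock: 12.4
tool_pos: [446.6, 100.6, 87.1]
tool_rot: [0.057, 0.998, -0.003, 0.001]
contact_force: [-0.1, 0.1, 0.5]
gripper_width: 0.277
```

```bash
python3 -c "
from h import *
rep()"
```

```text
t 12.40 tcp [446.6 100.6  87.1] loc [-151.8   45.8   87.1] F [-0.1  0.1  0.5] w 0.277 zdir [ 0.001 -0.006 -1.   ] twist needed -0.2
```

>>> apply_moves --commands '[{"dx": 0,"dy": 0.2,"dz": 0,"twist": 0},{"dx": 0,"dy": 0.2,"dz": 0,"twist": 0},{"dx": 0,"dy": 0.2,"dz": 0,"twist": 0},{"dx": 0,"dy": 0.2,"dz": 0,"twist": 0},{"dx": 0,"dy": 0.15,"dz": 0,"twist": 0},{"dx": 0,"dy": 0.1,"dz": 0,"twist": 0},{"dx": 0,"dy": 0.06,"dz": 0,"twist": 0},{"dx": 0,"dy": 0,"dz": 0,"twist": 0}]'

```text
clock: 13.07
tool_pos: [448.2, 112.9, 87.3]
tool_rot: [0.056, 0.998, -0.003, 0.001]
contact_force: [-0.2, -1.1, 0.2]
gripper_width: 0.277
```

```bash
python3 -c "
from h import *
rep()"
```

```text
t 13.07 tcp [448.2 112.9  87.3] loc [-151.6   58.1   87.3] F [-0.2 -1.1  0.2] w 0.277 zdir [ 0.001 -0.007 -1.   ] twist needed -0.2
```

The handle is at about 52. I'll recentre the fingers around it, then lift straight up.

>>> apply_moves --commands '[{"dx": 0,"dy": -0.2,"dz": 0,"twist": 0},{"dx": 0,"dy": -0.2,"dz": 0,"twist": 0},{"dx": 0,"dy": -0.2,"dz": 0,"twist": 0},{"dx": 0,"dy": 0,"dz": -0.3,"twist": 0},{"dx": 0,"dy": 0,"dz": -0.8,"twist": 0},{"dx": 0,"dy": 0,"dz": -1.2,"twist": 0},{"dx": 0,"dy": 0,"dz": -1.5,"twist": 0},{"dx": 0,"dy": 0,"dz": -1.5,"twist": 0}]'

```text
clock: 13.73
tool_pos: [444.1, 106.2, 139.3]
tool_rot: [0.057, 0.998, -0.004, -0.003]
contact_force: [0.1, -0.6, 0.1]
gripper_width: 0.272
```

>>> apply_moves --commands '[{"dx": 0,"dy": 0,"dz": -1.5,"twist": 0},{"dx": 0,"dy": 0,"dz": -1.5,"twist": 0},{"dx": 0,"dy": 0,"dz": -1.5,"twist": 0},{"dx": 0,"dy": 0,"dz": -1.5,"twist": 0},{"dx": 0,"dy": 0,"dz": -1.5,"twist": 0},{"dx": 0,"dy": 0,"dz": -1.5,"twist": 0},{"dx": 0,"dy": 0,"dz": -1,"twist": 0},{"dx": 0,"dy": 0,"dz": 0,"twist": 0}]'

```text
clock: 14.4
tool_pos: [446.2, 107.0, 254.2]
tool_rot: [0.057, 0.998, -0.002, 0.002]
contact_force: [0.8, 0.0, -0.7]
gripper_width: 0.275
```

```bash
python3 -c "
from h import *
print(read_state()['contact_force'])
rep(); snap('wrist','w5');snap('scene','s5');snap('side','d5')
a=cv2.imread('pics/w5.png')[100:340,160:480]; cv2.imwrite('pics/w5z.png',cv2.resize(a,None,fx=2.4,fy=2.4,interpolation=2))
a=cv2.imread('pics/d5.png')[150:300,230:400]; cv2.imwrite('pics/d5z.png',cv2.resize(a,None,fx=4,fy=4,interpolation=2))"
```

```text
[ 0.78796903  0.00947857 -0.6542396 ]
t 14.40 tcp [446.2 107.  254.2] loc [-152.9   52.   254.2] F [ 0.8  0.  -0.7] w 0.275 zdir [ 0.004 -0.004 -1.   ] twist needed -0.3
```

View pics/w5.png

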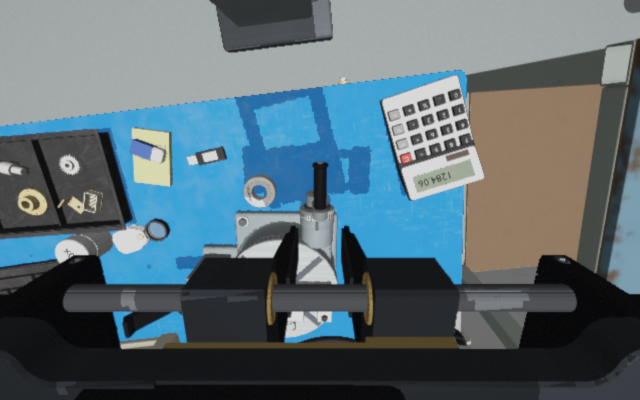

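View pics/d5z.png

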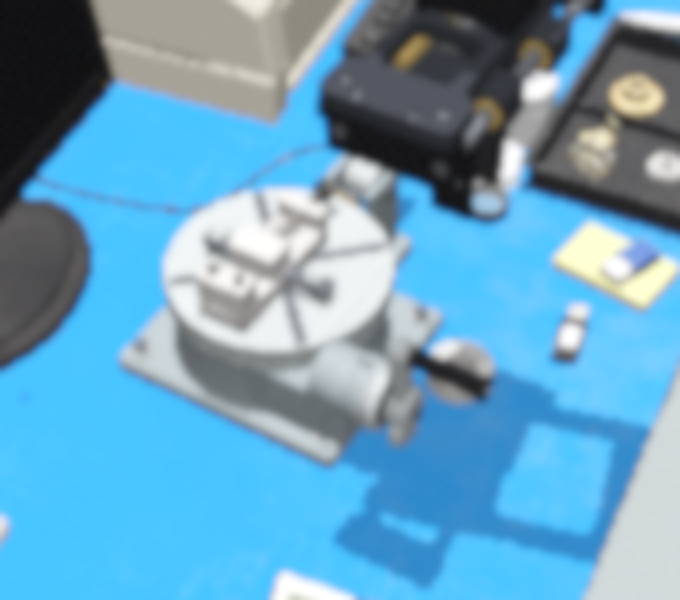

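The wrist view shows the handle free at about (320,185) with the collar at about (317,215), and nothing else has moved. I'll measure the handle against its initial pose.

```bash
python3 -W ignore - <<'E'
from h import *
for f,pts in [('w1',[(322,205),(322,215),(322,225)]),('w5',[(320,170),(320,180),(320,190),(320,197)])]:
    for u,v in pts: print(f,loc(pt(f,u,v)).round(1))
# lateral via column centre of dark pixels
for f,rows in [('w1',range(203,226,4)),('w5',range(168,200,4))]:
    z=np.load(f'pics/{f}.npz')
    for v in rows:
        us=[u for u in range(308,340) if z['im'][v,u].max()<75]; c=int(round(np.mean(us))); print(f,v,us[0],us[-1],loc(pt(f,c,v,0)).round(1))
E
```

```text
w1 [-167.    56.7  114.9]
w1 [-159.8   56.7  115.5]
w1 [-152.    56.6  115.1]
w5 [-167.5   51.6  115.2]
w5 [-156.6   51.5  114.6]
w5 [-146.    51.5  115.4]
w5 [-138.4   51.5  116. ]
w1 203 314 331 [-168.3   56.7  114.3]
w1 207 314 331 [-165.9   56.7  115.9]
w1 211 314 331 [-162.6   56.7  115. ]
w1 215 314 331 [-159.9   56.7  115.9]
w1 219 314 331 [-156.4   56.7  114.8]
w1 223 308 331 [-153.4   55.2  114.9]
w5 168 314 325 [-169.7   51.6  115.9]
w5 172 314 325 [-165.5   51.6  116. ]
w5 176 314 325 [-161.1   51.6  115.4]
w5 180 314 325 [-156.6   51.5  114.6]
w5 184 314 325 [-152.8   51.5  116.3]
w5 188 314 325 [-148.3   51.5  116.1]
w5 192 313 325 [-143.6   50.4  115. ]
w5 196 313 326 [-139.9   51.5  117.4]
```

The handle measures local y of 51.5, about 1 mm from the middle. Before choosing the lever approach I'll check clearance round the lever (printer, monitor) and its x position.

```bash
python3 -W ignore - <<'E'
from h import *
for n,u,v in [('prt left near top',425,215),('prt left top',440,160),('prt corner low',412,225),('prt front',470,235),('mon bot l',302,145),('mon bot r',408,175),('mon base',350,178),('jar',432,158),('can',403,272)]:
    print(n,loc(pt('scene0',u,v)).round(0))
# everything tall in region around the lever
for f in ['scene0','side0']:
    z=np.load(f'pics/{f}.npz'); d=z['d']; v,u=np.mgrid[0:400,0:640]
    p=(np.linalg.inv(z['K'])@np.stack([u.ravel()*1.,v.ravel(),np.ones(u.size)]))*d.ravel()
    X=(z['T']@np.vstack([p,np.ones(u.size)]))[:3].T; X=X[(d.ravel()>0)]
    L=np.array([loc(x) for x in X])
    for yr in [(-340,-300),(-300,-260),(-260,-200),(-200,-140),(-140,-90)]:
        m=(L[:,1]>yr[0])&(L[:,1]<yr[1])&(L[:,0]>-150)&(L[:,0]<150)&(L[:,2]>60)&(L[:,2]<300)
        if m.sum(): q=L[m]; print(f,yr,m.sum(),np.percentile(q[:,0],[2,50,98]).round(),np.percentile(q[:,2],[50,98]).round())
    m=(L[:,1]>-175)&(L[:,1]<-130)&(L[:,0]>-40)&(L[:,0]<40)&(L[:,2]>100)&(L[:,2]<170); q=L[m]
    print('lever x',np.percentile(q[:,0],[5,50,95]).round(1))
E
```

```text
prt left near top [ 141. -238.   74.]
prt left top [ 265. -195.  160.]
prt corner low [ 131. -213.   29.]
prt front [ 156. -359.   68.]
mon bot l [178. 223.  67.]
mon bot r [344. -69.  -0.]
mon base [198.  47.  15.]
jar [ 259. -174.  160.]
can [ -42. -293.   53.]
scene0 (-340, -300) 300 [ 21.  94. 148.] [161. 179.]
scene0 (-300, -260) 171 [142. 146. 150.] [ 92. 117.]
scene0 (-260, -200) 479 [130. 141. 149.] [ 93. 121.]
scene0 (-200, -140) 186 [-14. 129. 147.] [117. 153.]
scene0 (-140, -90) 217 [-23. -11.  17.] [ 79. 116.]
lever x [-13.4  -9.2   6.1]
side0 (-340, -300) 181 [ 25.  98. 149.] [162. 180.]
side0 (-300, -260) 30 [146. 148. 150.] [ 86. 107.]
side0 (-260, -200) 155 [134. 145. 150.] [ 95. 118.]
side0 (-200, -140) 220 [ -9.  11. 150.] [121. 154.]
side0 (-140, -90) 254 [-19.  -1.  20.] [ 84. 120.]
lever x [-8.3  0.3 10.8]
```

Clear: the printer is at x>130 or y<-300 and the lever is centred at x of about 0. Moving over above the lever and shutting the fingers.

>>> apply_moves --commands '[{"dx": -1.9,"dy": -2.4,"dz": 0.2,"twist": 0},{"dx": -1.9,"dy": -2.4,"dz": 0.3,"twist": 0},{"dx": -1.9,"dy": -2.4,"dz": 0.3,"twist": 0},{"dx": -1.9,"dy": -2.4,"dz": 0.4,"twist": 0},{"dx": -1.9,"dy": -2.4,"dz": 0.4,"twist": 0},{"dx": -1.9,"dy": -2.4,"dz": 0.4,"twist": 0},{"dx": -1.9,"dy": -2.4,"dz": 0.4,"twist": 0},{"dx": -1.9,"dy": -2.4,"dz": 0.4,"twist": 0}]' --fingers 1

```text
clock: 15.22
tool_pos: [572.1, -104.3, 209.4]
tool_rot: [0.052, 0.999, -0.0, -0.009]
contact_force: [0.3, 0.1, 0.1]
gripper_width: 0.004
```

```bash
python3 -c "
from h import *
rep(w(-1,-139,165))"
```

```text
t 15.22 tcp [ 572.1 -104.3  209.4] loc [  -4.6 -144.1  209.4] F [0.3 0.1 0.1] w 0.004 zdir [-0.017  0.    -1.   ] twist needed 0.3
delta tool cm [-0.44  0.52  4.43]
```

>>> apply_moves --commands '[{"dx": 0,"dy": 0.2,"dz": 0.5,"twist": 0},{"dx": 0,"dy": 0.2,"dz": 0.5,"twist": 0},{"dx": 0,"dy": 0.1,"dz": 0.5,"twist": 0},{"dx": 0,"dy": 0,"dz": 0.5,"twist": 0},{"dx": 0,"dy": 0,"dz": 0.5,"twist": 0},{"dx": 0,"dy": 0,"dz": 0.5,"twist": 0},{"dx": 0,"dy": 0,"dz": 0.3,"twist": 0},{"dx": 0,"dy": 0,"dz": 0,"twist": 0}]'

```text
clock: 15.88
tool_pos: [567.9, -99.2, 164.4]
tool_rot: [0.053, 0.998, 0.001, -0.016]
contact_force: [-0.4, -0.1, -0.4]
gripper_width: 0.003
```

```bash
python3 -c "
from h import *
rep(w(-1,-139,140)); snap('scene','s6');snap('side','d6');snap('wrist','w6')
a=cv2.imread('pics/s6.png')[130:260,260:440]; b=cv2.imread('pics/d6.png')[110:240,260:440]
cv2.imwrite('pics/c6.png',cv2.resize(np.hstack([a,b]),None,fx=2.2,fy=2.2,interpolation=2))"
```

```text
t 15.88 tcp [567.9 -99.2 164.4] loc [  -9.3 -139.6  164.4] F [-0.4 -0.1 -0.4] w 0.003 zdir [-0.031  0.004 -1.   ] twist needed 0.2
delta tool cm [-0.91  0.05  2.41]
```

View pics/c6.png

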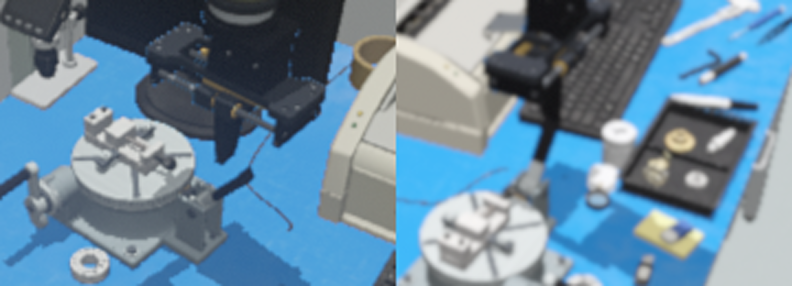

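View pics/w6.png

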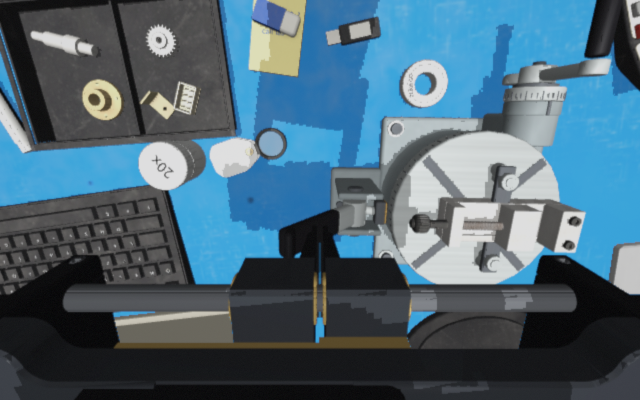

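The wrist view shows the lever grip from about (335,215) to (285,240), under the shut fingers (320,240). The scene and side views show the tips just above the grip. I'll check the x alignment.

```bash
python3 -W ignore - <<'E'
from h import *
for u,v in [(335,214),(328,222),(310,232),(300,235),(290,240),(295,228),(288,250),(283,238),(350,205),(365,205)]: print(u,v,loc(pt('w6',u,v)).round(1))
for X in [w(0,-151,138),w(11,-151,138),w(-11,-151,138),w(0,-160,150)]: print(proj('w6',X).round(0))
a=cv2.imread('pics/w6.png')[150:310,230:430]; cv2.imwrite('pics/w6z.png',cv2.resize(a,None,fx=4,fy=3.7,interpolation=2))
E
```

```text
335 214 [  -6.5 -127.9  104.7]
328 222 [  -2.7 -133.7  113. ]
310 232 [  -2.  -147.3  132.2]
300 235 [  -2.5 -154.1  138.8]
290 240 [  -4.5 -159.8  152.2]
295 228 [  -8.3 -157.4  140.3]
288 250 [   2.4 -161.2  152.8]
283 238 [  -3.6 -165.1  146.7]
350 205 [  -7.4 -113.6   82.7]
365 205 [ -6.  -99.7  77.8]
[304. 238.]
[305. 252.]
[304. 223.]
[290. 245.]
```

View pics/w6z.png

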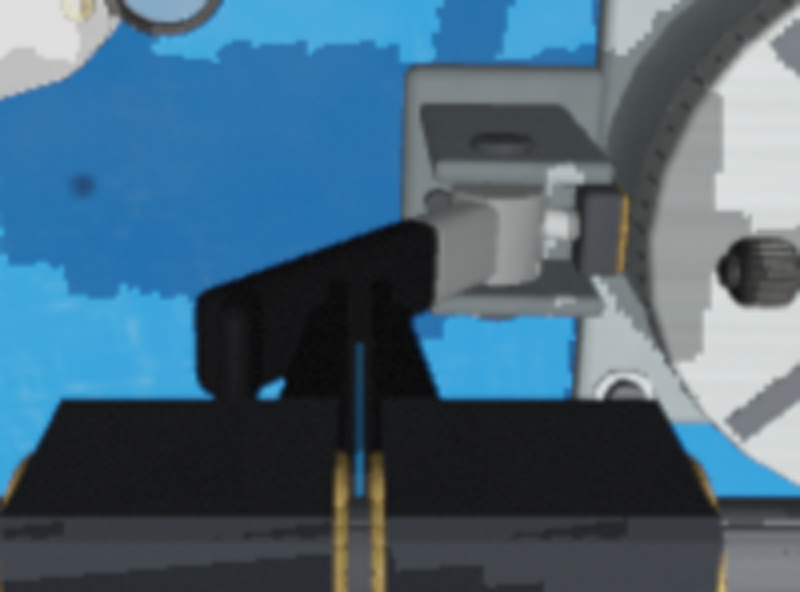

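The lever is centred at x of about 0. I'll shift to x≈0 and come down to just above contact.

>>> apply_moves --commands '[{"dx": -0.3,"dy": 0,"dz": 0.2,"twist": 0},{"dx": -0.3,"dy": 0,"dz": 0.3,"twist": 0},{"dx": -0.2,"dy": 0,"dz": 0.3,"twist": 0},{"dx": -0.1,"dy": 0,"dz": 0.3,"twist": 0},{"dx": -0.1,"dy": 0,"dz": 0.3,"twist": 0},{"dx": -0.1,"dy": 0,"dz": 0.3,"twist": 0},{"dx": 0,"dy": 0,"dz": 0.3,"twist": 0},{"dx": 0,"dy": 0,"dz": 0.2,"twist": 0}]'

```text
clock: 16.7
tool_pos: [581.9, -101.6, 143.5]
tool_rot: [0.054, 0.998, 0.0, -0.013]
contact_force: [-1.0, -0.4, 0.5]
gripper_width: 0.004
```

```bash
python3 -c "
from h import *
rep(w(-1,-152,127))"
```

```text
t 16.70 tcp [ 581.9 -101.6  143.5] loc [   4.8 -140.4  143.5] F [-1.  -0.4  0.5] w 0.004 zdir [-0.025  0.002 -1.   ] twist needed 0.1
delta tool cm [ 0.55 -1.16  1.67]
```

>>> apply_moves --commands '[{"dx": 0.1,"dy": -0.05,"dz": 0.2,"twist": 0},{"dx": 0.1,"dy": -0.1,"dz": 0.25,"twist": 0},{"dx": 0.1,"dy": -0.15,"dz": 0.25,"twist": 0},{"dx": 0,"dy": -0.2,"dz": 0.25,"twist": 0},{"dx": 0,"dy": -0.2,"dz": 0.25,"twist": 0},{"dx": 0,"dy": -0.2,"dz": 0.25,"twist": 0},{"dx": 0,"dy": -0.2,"dz": 0.25,"twist": 0},{"dx": 0,"dy": -0.15,"dz": 0.25,"twist": 0}]'

```text
clock: 17.37
tool_pos: [577.1, -114.5, 124.8]
tool_rot: [0.054, 0.998, 0.0, -0.012]
contact_force: [-1.9, 0.7, 6.3]
gripper_width: 0.002
```

```bash
python3 -c "
from h import *
rep(w(-1,-165,110))"
```

```text
t 17.37 tcp [ 577.1 -114.5  124.8] loc [   1.5 -153.7  124.8] F [-1.9  0.7  6.3] w 0.002 zdir [-0.024  0.002 -1.   ] twist needed 0.1
delta tool cm [ 0.22 -1.13  1.48]
```

The lever is in contact at about 6 N and following. Continuing along the arc.

>>> apply_moves --commands '[{"dx": 0,"dy": -0.15,"dz": 0.3,"twist": 0},{"dx": 0,"dy": -0.15,"dz": 0.3,"twist": 0},{"dx": 0,"dy": -0.15,"dz": 0.3,"twist": 0},{"dx": 0,"dy": -0.15,"dz": 0.3,"twist": 0},{"dx": 0,"dy": -0.15,"dz": 0.3,"twist": 0},{"dx": 0,"dy": -0.15,"dz": 0.3,"twist": 0},{"dx": 0,"dy": -0.15,"dz": 0.3,"twist": 0},{"dx": 0,"dy": -0.1,"dz": 0.3,"twist": 0}]'

```text
clock: 18.03
tool_pos: [576.0, -128.1, 107.4]
tool_rot: [0.054, 0.998, 0.0, -0.011]
contact_force: [-2.0, 0.6, 5.5]
gripper_width: 0.006
```

```bash
python3 -c "
from h import *
rep(w(-1,-175,90)); snap('scene','s7')
a=cv2.imread('pics/s7.png')[130:260,230:440]; cv2.imwrite('pics/c7.png',cv2.resize(a,None,fx=3.5,fy=3.5,interpolation=2))"
```

```text
t 18.03 tcp [ 576.  -128.1  107.4] loc [   1.9 -167.4  107.4] F [-2.   0.6  5.5] w 0.006 zdir [-0.023  0.001 -1.   ] twist needed 0.1
delta tool cm [ 0.25 -0.76  1.75]
```

View pics/c7.png

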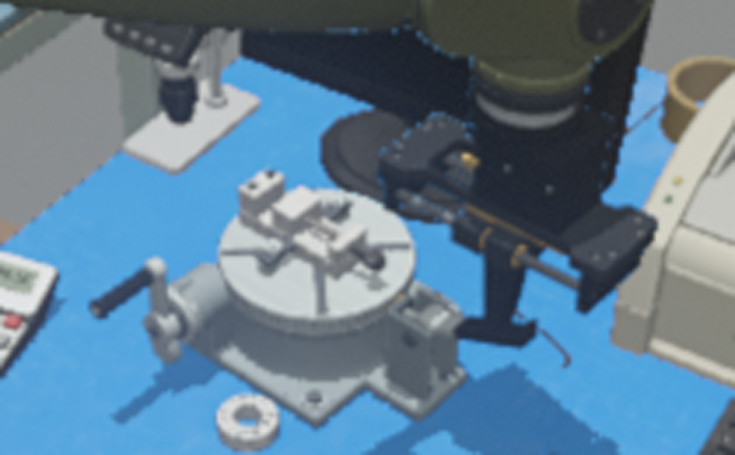

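The lever is well down under the fingers, tip at crop (525,335), and the crank is undisturbed. Pressing on to the stop.

>>> apply_moves --commands '[{"dx": 0,"dy": -0.1,"dz": 0.3,"twist": 0},{"dx": 0,"dy": -0.1,"dz": 0.3,"twist": 0},{"dx": 0,"dy": -0.1,"dz": 0.3,"twist": 0},{"dx": 0,"dy": -0.1,"dz": 0.3,"twist": 0},{"dx": 0,"dy": -0.05,"dz": 0.3,"twist": 0},{"dx": 0,"dy": -0.05,"dz": 0.3,"twist": 0},{"dx": 0,"dy": 0,"dz": 0.3,"twist": 0},{"dx": 0,"dy": 0,"dz": 0.2,"twist": 0}]'

```text
clock: 18.75
tool_pos: [574.5, -135.2, 81.9]
tool_rot: [0.054, 0.998, -0.001, -0.011]
contact_force: [0.3, -0.3, 0.0]
gripper_width: 0.003
```

```bash
python3 -c "
from h import *
rep()"
```

```text
t 18.75 tcp [ 574.5 -135.2   81.9] loc [   1.2 -174.6   81.9] F [ 0.3 -0.3  0. ] w 0.003 zdir [-0.023 -0.    -1.   ] twist needed 0.1
```

Force has dropped to zero at z=82, so the lever has snapped over centre. A light press will confirm it is on its stop.

>>> apply_moves --commands '[{"dx": 0,"dy": 0,"dz": 0.06,"twist": 0},{"dx": 0,"dy": 0,"dz": 0.06,"twist": 0},{"dx": 0,"dy": 0,"dz": 0.06,"twist": 0},{"dx": 0,"dy": 0,"dz": 0.06,"twist": 0},{"dx": 0,"dy": 0,"dz": 0.06,"twist": 0},{"dx": 0,"dy": 0,"dz": 0.06,"twist": 0},{"dx": 0,"dy": 0,"dz": 0.06,"twist": 0},{"dx": 0,"dy": 0,"dz": 0,"twist": 0}]'

```text
clock: 19.42
tool_pos: [574.5, -135.2, 81.4]
tool_rot: [0.054, 0.998, -0.001, -0.012]
contact_force: [-1.5, 0.6, 1.4]
gripper_width: 0.006
```

>>> apply_moves --commands '[{"dx": 0,"dy": 0,"dz": -0.5,"twist": 0},{"dx": 0,"dy": 0,"dz": -1,"twist": 0},{"dx": 0,"dy": 0,"dz": -1.5,"twist": 0},{"dx": 0,"dy": 0,"dz": -1.5,"twist": 0},{"dx": 0,"dy": 0,"dz": -1.5,"twist": 0},{"dx": 0,"dy": 0,"dz": -1.5,"twist": 0},{"dx": 0,"dy": 0,"dz": -1.5,"twist": 0},{"dx": 0,"dy": 0,"dz": -1,"twist": 0}]'

```text
clock: 20.08
tool_pos: [575.3, -133.8, 183.0]
tool_rot: [0.054, 0.998, 0.0, -0.015]
contact_force: [0.3, -0.0, -0.5]
gripper_width: 0.008
```

```bash
python3 -c "
from h import *
rep(); snap('scene','s8');snap('wrist','w8')
a=cv2.imread('pics/s8.png')[130:260,230:440]; cv2.imwrite('pics/c8.png',cv2.resize(a,None,fx=3.5,fy=3.5,interpolation=2))"
```

```text
t 20.08 tcp [ 575.3 -133.8  183. ] loc [   1.9 -173.2  183. ] F [ 0.3 -0.  -0.5] w 0.008 zdir [-0.03   0.002 -1.   ] twist needed 0.1
```

View pics/c8.png

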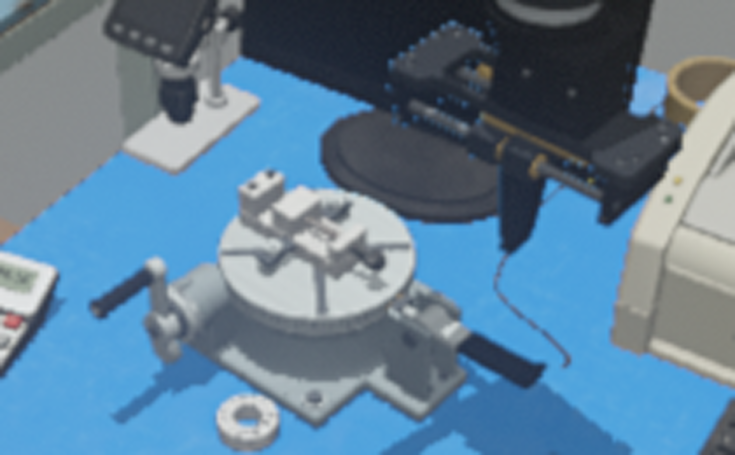

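View pics/w8.png

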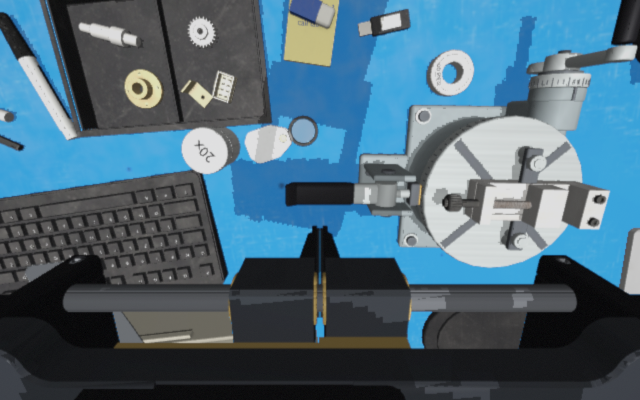

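The lever lies flat (wrist view, grip 288–355,193) and the gripper is clear of it. Final numeric checks next: lever height, and handle and collar before versus after.

```bash
python3 -W ignore - <<'E'
from h import *
for u in (300,320,340): print('lever',loc(pt('w8',u,193)).round(1))
a=np.load('pics/s5.npz')['im'].astype(int); b=np.load('pics/s8.npz')['im'].astype(int)
print('handle/crank region diff', abs(a-b).max(2)[195:240,250:300].max(), 'px>40:',(abs(a-b).max(2)[195:240,250:300]>40).sum())
rep(); job_done()
E
```

```text
lever [-1.000e-01 -1.925e+02  8.060e+01]
lever [  -0.2 -173.6   80.5]
lever [   0.2 -154.6   79.1]
handle/crank region diff 59 px>40: 248
t 20.18 tcp [ 576.2 -134.1  183.7] loc [   2.7 -173.3  183.7] F [ 0.   0.2 -0.1] w 0.006 zdir [-0.027  0.001 -1.   ] twist needed 0.1
the job is handed in; nothing more can be done
```

The crank's free play is found, the crank stands in the middle of it, the lever is locked down, and the job is handed in at 20.2 s.

- **Free play:** I pushed the crank left until the force rose to 6.7 N, then right until it rose to 7.3 N. Both are well under the 20 N at which the collar would turn. The play came out about 37° wide.
- **Crank:** I left the handle at about y = 51.5–52 mm in the table frame. The middle I worked out is 52.6 mm, so it is within about 1 mm.
- **Lever:** I pressed it down along its arc. It resisted with about 6 N, then the force dropped to zero as it went over centre. A light extra press met the stop at z ≈ 81 mm. Depth readings after release put the grip's upper face at 79–80.6 mm, close to level.
- **Hand-in:** the gripper was well clear of everything and the measured force was about 0 N. The pictures show no bystander moved.

**Inconclusive check:** a pixel comparison of the crank area before and after locking found 248 pixels differing by more than 40 levels (up to 59). The gripper's shadow fell beside the crank in the first picture and not in the second, so I take that as the cause, but I did not prove it or measure the handle again after locking. In the last scene view the handle stands where it did before. I judged the collar only from the low push forces and did not measure its rim.

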